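Prick-punch a screw position in a stop strip with a spring punch stand

ROBOT

A 6-joint arm with a two-finger parallel gripper is mounted at the origin on the work surface; the furniture and walls round the work are solid. World frame = base frame: x ahead of the robot, y to its left, z up, the work surface at z = 0. Lengths are in m, angles in rad, forces in N, time in s.
With the tool pointing down it reaches from about 0.35 to 0.775 m from the base axis. Payload 5.5 kg.
Tool frame: the origin (TCP) lies at the very end of the fingers, on their centre line; the grasp point (between the pads) lies 19 mm behind it (bot.grasp_offset is the distance from the TCP to the grasp point, in m); z points along the fingers, y is the line along which they close (so a half turn about z gives the same grasp; the last joint's range is limited). The gripper opens to 85 mm and grips with 20 to 120 N. Pads are 22 mm wide; open, the fingers measure 114 mm over their backs; the gripper's body (76 mm by 85 mm) begins 54 mm behind the grasp point. The pads swing forward as they close: fully open they stand 13 mm farther back than shut.
Start: joints at [1.026, 0.313, 0.046, 1.304, 0, 1.431], TCP at [0.226, 0.529, 0.231] pointing down, gripper open.
Joint ranges: [-2.76, 2.76], [-0.86, 1.69], [-1.03, 1.26], [-2.2, 2.34], [-1.47, 1.5], [-3.14, 3.14]. Speed limits (rad/s): [2.57, 2.57, 3.14, 3.14, 3.14, 3.14].

INTERFACE

Orientations are given as [roll, pitch, yaw] about the fixed x, y, z axes, in that order (R = Rz(yaw) Ry(pitch) Rx(roll)).
In Python, from plant import bot, cams gives the robot as it stands.
- The arm moves only by the shell command python3 -m crank 'ROWS' [OPENING]. ROWS is JSON, a list that holds one entry, the list of rows, each a list of 6 numbers: the shift along the world's x, y, z in units of 0.03 m (1.0 is 0.03 m), then the turn, a rotation vector about the world's x, y, z in units of 60 degrees (1.0 is 60 degrees). A call has 1 to 5 rows; each row shifts and turns the commanded pose from where the row before left it; what a row does not reach is not made up. A row lasts 1/8 s, in which the tool goes at most 62.5 mm and 10.7 degrees, less where a joint would pass 70% of its speed; a pose out of reach is approached as far as the arm can. A call with a number of a shift or a turn outside -1 to 1 is refused whole. A call with a gripper value outside its range is refused whole. OPENING is the closure, from 0 (fully open) to 1 (shut), set as the call begins (- or left out, the last holds). The fingers move at their own pace and stop on an object; the grip force is fixed at half the most. Time passes only in rows, so rows that do not move let the fingers close. It gives the time, the measured TCP pose, the force, the opening and the grip force at its end, in the units of the state.
- bot.observe(): the state, without advancing time (a new reading comes with each control period).
- cams.capture(name): name is "scene" or "top"; returns a dict with "img" (420x560x3 uint8, red, green, blue), "camera_matrix" (3x3 intrinsics, pixels), "D" ([k1, k2, p1, p2, k3] as OpenCV has them; the pictures are not rectified), "camera_from_world" (4x4, takes a point from world to camera coordinates). Camera axes: x right, y down, z forward; pixel columns grow to the right and rows downward; lengths in m; the calibration is good to about 2 mm. A picture is of the moment at which its call begins. There is no depth.
- bot.job_done(): hands the job in; it is judged then, once.
The state is a dict: "clock": time; "joint_positions": joint angles; "qd": joint speeds; "joint_torque": joint torques, N m; "tcp_pos": TCP position; "tool_rot": TCP orientation; "contact_force": force on the tool from outside, world axes, zero at the start; "ft_torque": the same for the moment, N m; "finger_gap": finger opening in m; "finger_force": force on a finger pad.
Only numpy, scipy, OpenCV 4.12 (cv2) and the standard library are available. Lean on these libraries where they do the work, as an engineer would, in place of code of your own. Each camera call takes 0.05 s, during which the arm holds its last target. There are 200 camera calls.

TASK

Punch the screw mark in the plain beech strip, the one that has no holes yet. Draw the punch stand's striker up by its knob until the sear catches and holds it, without forcing it hard into its buffer; then lay the plain strip on the work rail, slide it gently between the guides fully home against the end stop, and trip the lever lightly so that the striker fires down onto the strip. Never let the striker snap down while the strip is not home, and leave the other things on the bench alone.

Things in the scene. Friction and masses are not known exactly. Their poses are not given: they have to be found in the camera images.
- punch_stand: Spring punch stand, grey cast iron, screwed to the bench: C-frame with its column at the far side, upright striker bar through its two arms. Origin: striker axis at bench height, z up; x points along the work rail into the guides (away from the robot), y to the trip lever's side. Foot x -55..85, y +-45, 16 mm high. Lower arm z 52..72, upper arm z 152..192, radius 20; column x 42..76, to z 186.
- rail_end (a point): Near end of the work rail (top, middle), stand x = -140, z = 16 mm. The rail is 20 mm wide, narrower than the strip, runs to the foot at x = -55 and is level with it; rail and foot carry the strip.
- guide_mouth (a point): Middle of the mouth between the two guide fences, on the foot's top, stand x = -56, z = 16 mm. The mouth is about 38 mm wide, narrows to 32 mm at x = -40; from there straight fences run to x = 18. Fences stand 10 mm above the foot.
- strip_home (a point): Where the plain strip's centre (half-way up) is when the strip is fully home: stand x = -82, y = 0, z = 24.5 mm; axes as the stand's: x is the strip's length, into the guides.
- end_stop: Steel stop block across the far end of the guides, part of the stand (same origin), 28 mm wide, 20 mm high; its near face is at stand x = +18 mm. The strip's leading end must bear on it; press no harder than 25 N.
- striker (a joint): Draw of the striker, m. 0: down, as it starts, point 30 mm above the bench, 3 mm lower than the top of a strip in the stand: no strip goes in until it is drawn. Pulls down 5.5 N at 0, plus 1.5 N per 10 mm. The sear catches somewhere between 0.021 and 0.039 (the setting of its collar differs each time and is not told). Caught, it stays up alone; let go before, it snaps down. Fired onto a strip it rests near 0.003.
- knob (a point): Centre of the black round pull knob on top of the striker: 30 mm across, 20 mm high, above a 12 mm neck; with the striker down it is 220 mm above the bench and the knob's underside is 18 mm above the spring cap. Rises with the striker.
- punch_point (a point): Tip of the punch at the striker's lower end, on the stand's axis; 30 mm above the bench when down, higher by the draw.
- buffer: Rubber ring buffer, 25 mm across, round the striker bar above its conical collar. Over the last 12 mm before the catch the pull is up to 4 N more, as the collar pushes the sear aside, then drops with a click. 3 mm past the catch the collar meets the buffer (4 N per mm), which may be pressed with 16 N at most. Let down again, the striker settles on the sear and the knob's load is gone.
- trip_lever (a joint): Angle of the sear's trip lever, rad: 0 at rest, grows as the pad is pressed down, ends at 0.32; sprung back. It lets the drawn striker go at about 0.1 to 0.2 (pad 7 to 14 mm down), at about 2 to 4 N on the pad. Press it with no more than 20 N.
- trip_pad (a point): Centre of the top of the lever's thumb pad, 24 x 24 mm, 6 mm thick, at the end of the lever, stand y = +84 mm, 99 mm above the bench. Press straight down.
- strip_mid (a point): Centre, half-way up, of the plain beech strip: 200 mm long (own y axis), 30 mm wide (x), 17 mm thick (z), about 60 g, bare wood without holes, flat on the bench. Grip across its width. Either end may lead.
- spare_strip: The same plain strip; origin at the centre of its underside.
- finished_strip: Another strip, 222 x 30 x 18 mm, finished, with two screw holes in its painted top; to be left alone. Which strip lies left and which right varies.
- combi_pliers: Combination pliers beside the stand's foot, 180 x 56 x 12 mm; leave alone.
- tape_measure: Tape measure beside the stand, on the lever's side, 70 x 108 x 35 mm; leave alone.
- masking_tape: Roll of masking tape, 104 mm across, 24 mm high; leave alone.
- screwdriver_yellow: Screwdriver, 200 mm long, 30 mm thick; leave alone.
- screw_box: Closed assortment box, 148 x 201 x 45 mm; leave alone.
- try_square: Try square, 115 x 183 x 16 mm; leave alone.
Things that resemble listed ones, but are neither listed nor needed, are in the scene too. What is shaped like the spare_strip but red is not meant.

How it is judged:
On the way, in this order (a step that is already met when the one before it is completed fails the run):
1. the striker is drawn and held up by the sear alone (let go by the robot), the strip not yet home (value of joint striker above 0.012 m and contact force between each of the arm, the fingers and punch_stand below 0.3 N and horizontal distance between strip_mid and strip_home above 0.02 m), for 0.3 s.
2. the plain strip is home against the end stop while the striker is still drawn (value of joint striker above 0.012 m and distance between strip_mid and strip_home below 0.0028 m and x of strip_mid in the frame of strip_home above -0.0018 m and angle between the y axis of spare_strip and the x axis of punch_stand, either way round below 0.035 rad), for 0.2 s.
3. the striker has fired down onto the strip (value of joint striker between 0.001 and 0.0055 m and contact force between striker and spare_strip above 1 N), for 0.2 s.
At the end, for the whole second after the job is handed in: The plain strip lies at rest between the guides, its leading end within 1.8 mm of the end stop and its centre within 2.8 mm of home, turned by less than 2 degrees; the fired striker's point stands on the strip (striker joint 1 to 5.5 mm); the trip lever has sprung back (all of step 3 and distance between strip_mid and strip_home below 0.0028 m and x of strip_mid in the frame of strip_home above -0.0018 m and angle between the y axis of spare_strip and the x axis of punch_stand, either way round below 0.035 rad and value of joint trip_lever below 0.05 rad and linear speed of spare_strip below 0.01 m/s); the robot touches nothing.
It fails at once if the striker snaps down (faster than 0.2 m/s) while the strip is not home under it (velocity of joint striker below -0.2 m/s and horizontal distance between strip_mid and strip_home above 0.003 m).
It fails at once if the striker is forced into its buffer with more than 16 N (contact force between striker and buffer above 16 N).
It fails at once if the strip is pressed against the end stop with more than 25 N (contact force between spare_strip and end_stop above 25 N).
It fails at once if the trip lever is pressed with more than 20 N (contact force between any of the fingers, the arm and trip_lever above 20 N).
It fails at once if a bystander is moved more than 15 mm (distance of any of finished_strip, combi_pliers, tape_measure, masking_tape, screwdriver_yellow, screw_box, try_square from where it was at the start of the episode above 0.015 m).
It also fails if it takes over 72 s, if anything falls off the work surface, if the arm or the gripper's body presses on something with over 40 N, if the wrist force passes 120 N, or if a joint passes its speed limit or range.

## Working session

There is one attempt and no reset: what is moved stays moved. The work goes in short steps, Python scripts to look and compute and a shell command to move; the robot and the scene stay as the last step left them, time stands still between calls to the robot, and variables do not carry over. Pictures are saved under pics/ and viewed, at most 10 in all, crops included, and the job is handed in when it is done.

```bash
mkdir -p pics; ls; python3 - <<'E'
from plant import bot,cams
import cv2
for n in ("scene","top"):
    c=cams.capture(n); cv2.imwrite(f"pics/{n}0.png",c["img"][:,:,::-1]); print(n,c["camera_matrix"],c["D"],c["camera_from_world"])
print(bot.observe())
E
```

```text
pics
scene [[522.5842135    0.         284.98009216]
 [  0.         522.5842135  209.05241513]
 [  0.           0.           1.        ]] [0.00435834 0.         0.         0.         0.        ] [[ 0.5646551   0.82517763 -0.01570045 -0.25791805]
 [ 0.67944283 -0.47556238 -0.55874669 -0.23565714]
 [-0.46853181  0.30483161 -0.82918975  1.95794117]
 [ 0.          0.          0.          1.        ]]
top [[527.69314557   0.         277.15227532]
 [  0.         527.69314557 209.51492922]
 [  0.           0.           1.        ]] [-0.15361965  0.          0.          0.          0.        ] [[ 0.06882979 -0.9976257  -0.0023276  -0.06714371]
 [-0.78129403 -0.05245318 -0.62195522  0.45311198]
 [ 0.62035643  0.04462758 -0.78304935  1.89166973]
 [ 0.          0.          0.          1.        ]]
{'clock': 0.1, 'joint_positions': array([1.02640557e+00, 3.13919547e-01, 4.50861026e-02, 1.30357059e+00,
       2.34098796e-05, 1.43119546e+00]), 'qd': array([ 1.47542558e-03, -2.09662365e-03,  5.64763968e-03,  9.70653195e-05,
       -5.97035126e-04, -1.49663207e-05]), 'joint_torque': array([ 3.54152173e-03, -4.81723809e+01,  2.99245691e+01,  1.27298950e-02,
       -1.40160332e-04,  1.13239270e-05]), 'tcp_pos': array([0.22622011, 0.52814637, 0.23049864]), 'tool_rot': array([-3.14000384e+00, -2.46891177e-04,  2.73680255e+00]), 'contact_force': array([-0.36263126, -0.70377919, -1.05984922]), 'ft_torque': array([0.00645456, 0.0293512 , 0.00392438]), 'finger_force': 0.0, 'finger_gap': 0.08519856967665256}
```

View pics/scene0.png

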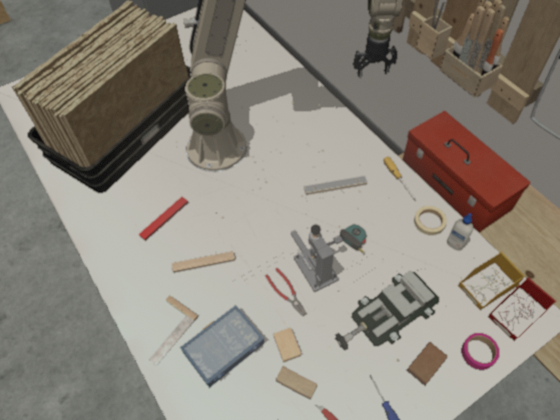

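View pics/top0.png

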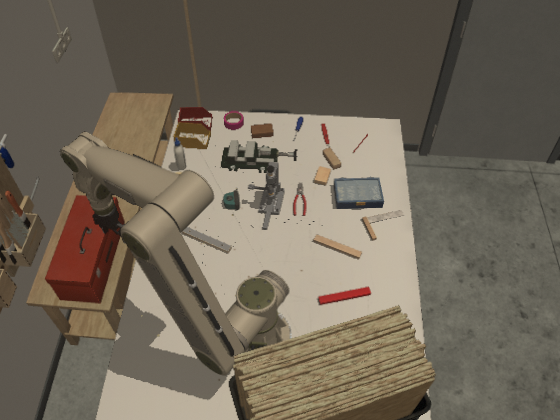

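Candidates for the plain strip, as scene pixels: the beech bar (203,262), the grey bar (335,185), which may be the painted finished strip, and the red decoy (164,218). In the top view these are (337,246), (207,239) and (345,296). The stand is near scene (318,260), with its knob at about (316,230). I'll check with close crops.

```bash
python3 - <<'E'
import cv2,numpy as np
s=cv2.imread("pics/scene0.png");t=cv2.imread("pics/top0.png")
f=lambda im,x,y,w,h,k:cv2.resize(im[y:y+h,x:x+w],None,fx=k,fy=k,interpolation=cv2.INTER_CUBIC)
a=f(s,160,170,220,130,3.6)
b=f(t,170,160,200,100,4)[:, :792]
cv2.imwrite("pics/c1.png",a); cv2.imwrite("pics/c2.png",b);print(a.shape,b.shape)
E
```

```text
(468, 792, 3) (400, 792, 3)
```

View pics/c1.png

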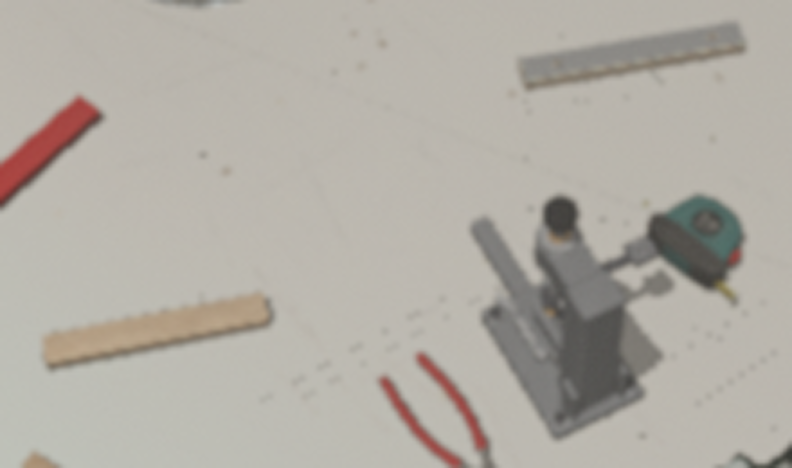

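View pics/c2.png

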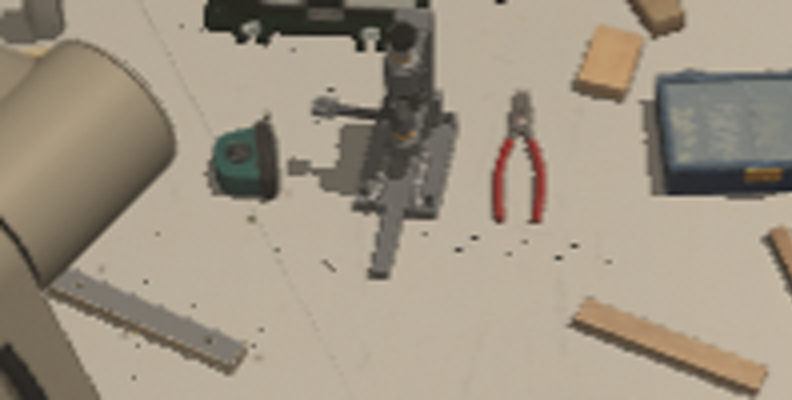

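The grey bar has holes in its top, so it is finished_strip. The plain beech strip is at scene (203,262), and the red one is the decoy. In the crops:

| Point | Scene crop | Top crop |
|---|---|---|
| Knob | (560,213) | (403,37) |
| Rail end | (483,222) | (378,275) |
| Trip pad | (645,248) | (327,106) |

I take the fainter pad below as its shadow.

```bash
cat > h.py <<'E'
import cv2,numpy as np
from scipy.optimize import least_squares
from plant import bot,cams
def proj(c,P):
    T=c["camera_from_world"]; return cv2.projectPoints(np.atleast_2d(P).astype(float),cv2.Rodrigues(T[:3,:3])[0],T[:3,3],c["camera_matrix"],np.array(c["D"]))[0][:,0]
def onz(c,uv,z):
    p=np.append(cv2.undistortPoints(np.array([[uv]],float),c["camera_matrix"],np.array(c["D"]))[0,0],1)
    T=c["camera_from_world"];R=T[:3,:3];o=-R.T@T[:3,3];d=R.T@p;return o+d*(z-o[2])/d[2]
def tri(c1,u1,c2,u2):
    r=least_squares(lambda P:np.r_[proj(c1,P)[0]-u1,proj(c2,P)[0]-u2],[.5,0,.1]);return r.x,abs(r.fun).max()
E
python3 - <<'E'
from h import *
s=cams.capture("scene");t=cams.capture("top")
A=lambda x,y:(np.array([x,y])+.5)/3.6-.5+[160,170]
B=lambda x,y:(np.array([x,y])+.5)/4-.5+[170,160]
for n,a,b,z in(("knob",(560,213),(403,37),.22),("rail",(483,222),(378,275),.016),("pad",(645,248),(327,106),.099)):
    print(n,tri(s,A(*a),t,B(*b)),onz(s,A(*a),z),onz(t,B(*b),z))
for c,bx in((s,(165,240,245,280)),(t,(305,225,370,265))):
    im=c["img"].astype(int);m=((im[...,0]-im[...,2])>45).astype(np.uint8);k=np.zeros_like(m);k[bx[1]:bx[3],bx[0]:bx[2]]=m[bx[1]:bx[3],bx[0]:bx[2]]
    n,l,st,ce=cv2.connectedComponentsWithStats(k);i=1+st[1:,4].argmax();ys,xs=np.where(l==i)
    W=np.array([onz(c,(x,y),.012)[:2] for x,y in zip(xs,ys)]);r=cv2.minAreaRect((W*1000).astype(np.float32));print(len(xs),r,W.mean(0)); 
    (cx,cy),_,_=r;v=np.linalg.svd(W-W.mean(0),full_matrices=False)[2][0];print("dir",np.degrees(np.arctan2(v[1],v[0])))
E
```

```text
knob (array([0.61211206, 0.00195126, 0.21994209]), np.float64(0.12157265890959934)) [0.61215982 0.00220893 0.22      ] [0.61182064 0.00144248 0.22      ]
rail (array([0.47557499, 0.02140442, 0.00489533]), np.float64(0.44612332454738635)) [0.48128346 0.01883285 0.016     ] [0.46669489 0.01855975 0.016     ]
pad (array([0.62328028, 0.08690205, 0.09788607]), np.float64(0.8014920351962473)) [0.62390437 0.08852993 0.099     ] [0.62061174 0.08321968 0.099     ]
290 ((401.7498474121094, -285.67022705078125), (183.62234497070312, 21.004566192626953), 67.81095123291016) [ 0.39982456 -0.2897377 ]
dir -112.18868472675952
305 ((405.1012878417969, -282.517578125), (198.93539428710938, 30.536182403564453), 67.61150360107422) [ 0.40443972 -0.28354252]
dir -112.23636649969036
```

The fix is consistent: knob at (0.612, 0.002, 0.220), rail end 139 mm away, pad on the +y side, stand yaw about -7°. The strip centre is about (0.403, -0.286), lying along 67.7°, and measures 199 x 30 mm. Next I move towards the knob.

```bash
python3 -m crank '[[[0.7,-1,0.15,0,0,0.018],[0.7,-1,0.15,0,0,0.018],[0.7,-1,0.15,0,0,0.018],[0.7,-1,0.15,0,0,0.018],[0.7,-1,0.15,0,0,0.018]]]' 0
python3 -m crank '[[[0.7,-1,0.15,0,0,0.018],[0.7,-1,0.15,0,0,0.018],[0.7,-1,0.15,0,0,0.018],[0.7,-1,0.15,0,0,0.018],[0.7,-1,0.15,0,0,0.018]]]'
python3 -m crank '[[[0.7,-1,0.15,0,0,0.018],[0.7,-1,0.15,0,0,0.018],[0.7,-1,0.15,0,0,0.018],[0.7,-1,0.15,0,0,0.018],[0.7,-1,0.15,0,0,0.018]]]'
```

```text
clock: 0.82
tcp_pos: [0.332, 0.3775, 0.2538]
tool_rot: [-3.142, -0.0, 2.832]
contact_force: [0.7, -0.1, -0.8]
finger_gap: 0.0852
finger_force: 0.0
clock: 1.45
tcp_pos: [0.437, 0.2275, 0.2764]
tool_rot: [3.141, -0.0, 2.926]
contact_force: [1.3, 0.6, 0.3]
finger_gap: 0.0858
finger_force: 0.0
clock: 2.08
tcp_pos: [0.542, 0.0775, 0.2988]
tool_rot: [3.141, -0.0, 3.02]
contact_force: [0.1, -0.2, 0.4]
finger_gap: 0.0852
finger_force: 0.0
```

```bash
python3 -m crank '[[[0.78,-0.84,0,0,0,0],[0.78,-0.84,0,0,0,0],[0.77,-0.84,-0.2,0,0,0],[0,0,-0.8,0,0,0],[0,0,-0.8,0,0,0]]]'
python3 -m crank '[[[0,0,-0.6,0,0,0],[0,0,-0.5,0,0,0],[0,0,-0.2,0,0,0],[0,0,-0.13,0,0,0],[0,0,0,0,0,0]]]'
python3 - <<'E'
from h import *
f=lambda im,x,y,w,h,k:cv2.resize(im[y:y+h,x:x+w],None,fx=k,fy=k,interpolation=cv2.INTER_CUBIC)
s=cams.capture("scene")["img"][...,::-1];t=cams.capture("top")["img"][...,::-1]
cv2.imwrite("pics/k1.png",np.hstack([f(s,270,180,100,120,4),f(t,220,120,100,120,4)]))
E
```

```text
clock: 2.7
tcp_pos: [0.6117, 0.0023, 0.2437]
tool_rot: [3.141, -0.0, 3.019]
contact_force: [0.2, -0.7, -0.1]
finger_gap: 0.0853
finger_force: 0.0
clock: 3.32
tcp_pos: [0.6116, 0.003, 0.2022]
tool_rot: [3.141, 0.0, 3.02]
contact_force: [0.0, -0.2, 0.0]
finger_gap: 0.0852
finger_force: 0.0
```

View pics/k1.png

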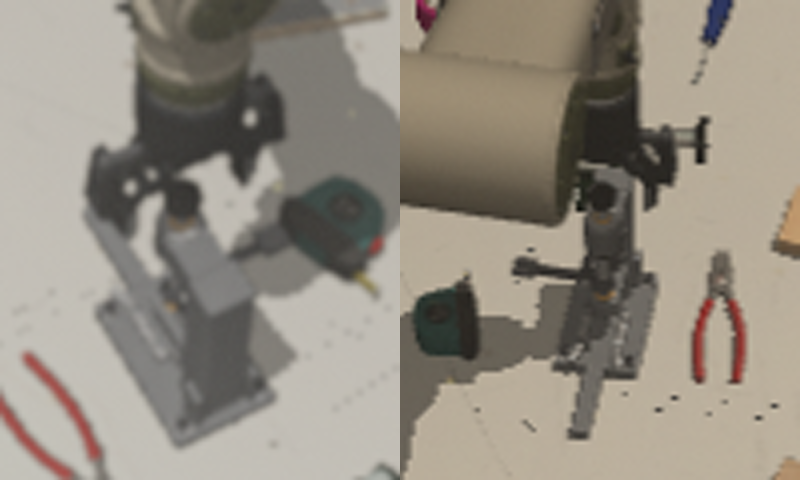

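The knob is midway between the open fingers, at crop pixel (183,200) with the tips at (110,230) and (243,180). I close the gripper on it.

```bash
python3 -m crank '[[[0,0,0,0,0,0],[0,0,0,0,0,0],[0,0,0,0,0,0],[0,0,0,0,0,0],[0,0,0,0,0,0]]]' 1
python3 -m crank '[[[0,0,0,0,0,0],[0,0,0,0,0,0],[0,0,0,0,0,0]]]'
```

```text
clock: 4.05
tcp_pos: [0.6114, 0.0029, 0.2023]
tool_rot: [3.142, 0.0, 3.02]
contact_force: [-0.8, -0.5, 3.6]
finger_gap: 0.0273
finger_force: 58.9
clock: 4.42
tcp_pos: [0.6115, 0.0029, 0.2023]
tool_rot: [3.142, 0.0, 3.02]
contact_force: [-1.5, -0.2, 4.9]
finger_gap: 0.0271
finger_force: 59.1
```

```bash
python3 -m crank '[[[0,0,0.1,0,0,0],[0,0,0.1,0,0,0],[0,0,0.1,0,0,0],[0,0,0.1,0,0,0],[0,0,0.1,0,0,0]]]'
for i in 1; do python3 -m crank '[[[0,0,0.05,0,0,0],[0,0,0,0,0,0]]]'; python3 -m crank '[[[0,0,0.05,0,0,0],[0,0,0,0,0,0]]]';python3 -m crank '[[[0,0,0.05,0,0,0],[0,0,0,0,0,0]]]'; done | grep -E "tcp|cont|gap"
```

```text
clock: 5.05
tcp_pos: [0.6113, 0.0029, 0.2167]
tool_rot: [3.142, -0.0, 3.019]
contact_force: [4.6, -0.8, -8.4]
finger_gap: 0.0271
finger_force: 59.4
tcp_pos: [0.6114, 0.0029, 0.2184]
contact_force: [3.8, -0.0, -8.8]
finger_gap: 0.0272
tcp_pos: [0.6113, 0.003, 0.22]
contact_force: [3.7, -1.4, -8.0]
finger_gap: 0.0269
tcp_pos: [0.6114, 0.0029, 0.2214]
contact_force: [5.0, -1.5, -8.5]
finger_gap: 0.0275
```

```bash
(python3 -m crank '[[[0,0,0.04,0,0,0]]]'; python3 -m crank '[[[0,0,0.04,0,0,0]]]';python3 -m crank '[[[0,0,0.04,0,0,0]]]') | grep -E "tcp|cont"
```

```text
tcp_pos: [0.6114, 0.0029, 0.2223]
contact_force: [4.4, -0.3, -11.5]
tcp_pos: [0.6113, 0.003, 0.2234]
contact_force: [3.7, -0.8, -11.4]
tcp_pos: [0.6113, 0.0029, 0.2247]
contact_force: [4.4, -0.6, -12.0]
```

```bash
(python3 -m crank '[[[0,0,0,0,0,0]]]'; python3 -m crank '[[[0,0,0.04,0,0,0]]]';python3 -m crank '[[[0,0,0.04,0,0,0]]]') | grep -E "tcp|cont"
```

```text
tcp_pos: [0.6114, 0.0029, 0.225]
contact_force: [3.9, -0.5, -11.1]
tcp_pos: [0.6113, 0.0029, 0.226]
contact_force: [4.0, -0.8, -12.0]
tcp_pos: [0.6113, 0.0029, 0.2272]
contact_force: [4.8, -1.1, -12.4]
```

```bash
(python3 -m crank '[[[0,0,0.04,0,0,0]]]'; python3 -m crank '[[[0,0,0.04,0,0,0]]]';python3 -m crank '[[[0,0,0.04,0,0,0]]]') | grep -E "tcp|cont"
```

```text
tcp_pos: [0.6113, 0.0029, 0.2284]
contact_force: [5.1, -1.0, -12.6]
tcp_pos: [0.6113, 0.0029, 0.2297]
contact_force: [5.6, -0.1, -14.1]
tcp_pos: [0.6113, 0.0029, 0.2309]
contact_force: [5.0, -0.8, -12.6]
```

```bash
(python3 -m crank '[[[0,0,0,0,0,0]]]'; python3 -m crank '[[[0,0,0.04,0,0,0]]]';python3 -m crank '[[[0,0,0.04,0,0,0]]]') | grep -E "tcp|cont"
```

```text
tcp_pos: [0.6114, 0.0029, 0.2312]
contact_force: [4.5, -0.9, -11.3]
tcp_pos: [0.6114, 0.0029, 0.2322]
contact_force: [4.0, -1.2, -11.8]
tcp_pos: [0.6113, 0.0029, 0.2335]
contact_force: [3.1, -1.6, -12.2]
```

```bash
(python3 -m crank '[[[0,0,0,0,0,0],[0,0,0,0,0,0]]]'; python3 -m crank '[[[0,0,0.04,0,0,0],[0,0,0,0,0,0]]]'; python3 -m crank '[[[0,0,0,0,0,0]]]') | grep -E "tcp|cont"
```

```text
tcp_pos: [0.6114, 0.0029, 0.2338]
contact_force: [3.8, -2.4, -9.0]
tcp_pos: [0.6114, 0.0029, 0.2348]
contact_force: [3.4, -1.7, -9.9]
tcp_pos: [0.6114, 0.003, 0.2348]
contact_force: [2.9, -1.0, -10.1]
```

The pull has dropped back to the spring's own load, so the sear has probably caught. I lower slowly to see whether the load disappears.

```bash
(python3 -m crank '[[[0,0,-0.04,0,0,0],[0,0,0,0,0,0]]]'; python3 -m crank '[[[0,0,-0.04,0,0,0],[0,0,0,0,0,0]]]'; python3 -m crank '[[[0,0,-0.04,0,0,0],[0,0,0,0,0,0]]]'; python3 -m crank '[[[0,0,-0.04,0,0,0],[0,0,0,0,0,0]]]') | grep -E "tcp|cont"
```

```text
tcp_pos: [0.6114, 0.0029, 0.2335]
contact_force: [3.5, -2.1, -9.4]
tcp_pos: [0.6114, 0.0029, 0.232]
contact_force: [4.2, -1.6, -10.2]
tcp_pos: [0.6113, 0.003, 0.2307]
contact_force: [3.9, -2.1, -10.6]
tcp_pos: [0.6114, 0.0029, 0.2296]
contact_force: [2.7, -1.5, -11.0]
```

It isn't caught yet: the load is still there and grew on the way back down. I go higher.

```bash
(python3 -m crank '[[[0,0,0.06,0,0,0],[0,0,0.06,0,0,0],[0,0,0.05,0,0,0],[0,0,0,0,0,0]]]'; python3 -m crank '[[[0,0,0.04,0,0,0],[0,0,0,0,0,0]]]'; python3 -m crank '[[[0,0,0.02,0,0,0],[0,0,0,0,0,0]]]') | grep -E "tcp|cont"
```

```text
tcp_pos: [0.6114, 0.0029, 0.2353]
contact_force: [3.3, -2.4, -10.0]
tcp_pos: [0.6114, 0.003, 0.2364]
contact_force: [2.8, -2.0, -10.6]
tcp_pos: [0.6114, 0.003, 0.2369]
contact_force: [3.4, -1.6, -9.8]
```

```bash
(python3 -m crank '[[[0,0,-0.03,0,0,0],[0,0,0,0,0,0]]]'; python3 -m crank '[[[0,0,-0.03,0,0,0],[0,0,0,0,0,0]]]'; python3 -m crank '[[[0,0,-0.03,0,0,0],[0,0,0,0,0,0]]]') | grep -E "tcp|cont"
```

```text
tcp_pos: [0.6114, 0.003, 0.236]
contact_force: [2.6, -1.2, -9.4]
tcp_pos: [0.6114, 0.0029, 0.2348]
contact_force: [4.3, -2.3, -9.1]
tcp_pos: [0.6114, 0.003, 0.2338]
contact_force: [2.4, -2.6, -10.7]
```

```bash
(python3 -m crank '[[[0,0,0.05,0,0,0],[0,0,0.05,0,0,0],[0,0,0.03,0,0,0],[0,0,0,0,0,0]]]'; python3 -m crank '[[[0,0,0.03,0,0,0],[0,0,0,0,0,0]]]'; python3 -m crank '[[[0,0,0.03,0,0,0],[0,0,0,0,0,0]]]') | grep -E "tcp|cont"
```

```text
tcp_pos: [0.6114, 0.0029, 0.2383]
contact_force: [2.4, -1.4, -8.9]
tcp_pos: [0.6114, 0.003, 0.239]
contact_force: [2.9, -1.0, -11.3]
tcp_pos: [0.6114, 0.003, 0.2397]
contact_force: [3.6, -2.7, -10.9]
```

```bash
(python3 -m crank '[[[0,0,-0.05,0,0,0],[0,0,0,0,0,0]]]'; python3 -m crank '[[[0,0,-0.05,0,0,0],[0,0,0,0,0,0]]]'; python3 -m crank '[[[0,0,-0.05,0,0,0],[0,0,0,0,0,0]]]') | grep -E "tcp|cont"
python3 - <<'E'
from h import *
s=cams.capture("scene");t=cams.capture("top")
f=lambda im,x,y,w,h,k:cv2.resize(im[y:y+h,x:x+w,::-1],None,fx=k,fy=k,interpolation=cv2.INTER_CUBIC)
cv2.imwrite("pics/k2.png",np.hstack([f(s["img"],290,190,66,80,6),f(t["img"],240,140,66,80,6)]))
E
```

```text
tcp_pos: [0.6114, 0.003, 0.2386]
contact_force: [1.6, -2.6, -8.0]
tcp_pos: [0.6115, 0.0029, 0.2382]
contact_force: [-0.9, -1.3, 2.8]
tcp_pos: [0.6115, 0.0029, 0.238]
contact_force: [-3.6, -2.2, 9.8]
```

View pics/k2.png

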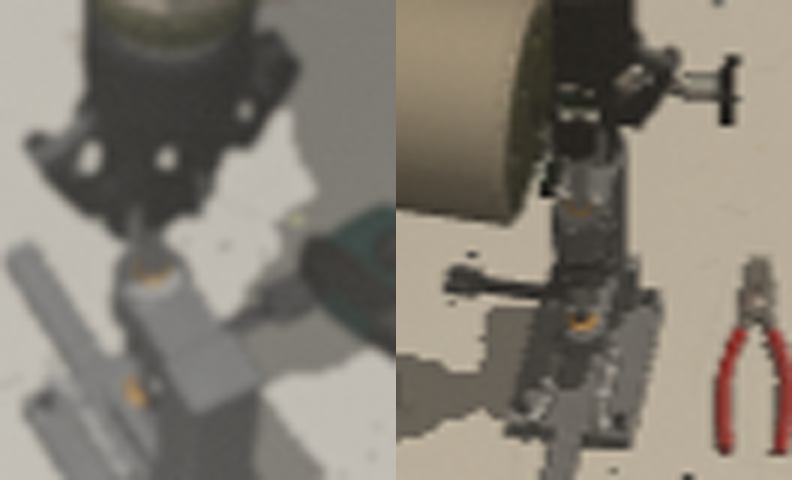

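The knob stands high in the closed fingers, at crop pixel (150,215), with the bar clear above the cap. The force has flipped to +9.8 N upwards, so the striker is resting on the sear. I ease the load off, open and lift away.

```bash
python3 -m crank '[[[0,0,0.04,0,0,0],[0,0,0,0,0,0]]]' | grep -E "tcp|cont"
python3 -m crank '[[[0,0,0,0,0,0],[0,0,0,0,0,0],[0,0,0,0,0,0],[0,0,0,0,0,0],[0,0,0,0,0,0]]]' 0|grep -E "cont|gap"
python3 -m crank '[[[0,0,0.3,0,0,0],[0,0,0.6,0,0,0],[0,0,0.8,0,0,0],[0,0,0.4,0,0,0],[0,0,0,0,0,0]]]'
```

```text
tcp_pos: [0.6115, 0.003, 0.238]
contact_force: [-2.6, -1.2, 8.4]
contact_force: [-0.6, -0.8, 0.2]
finger_gap: 0.0856
clock: 14.02
tcp_pos: [0.612, 0.0029, 0.3006]
tool_rot: [3.141, 0.002, 3.019]
contact_force: [0.5, -0.2, -0.8]
finger_gap: 0.0858
finger_force: 0.0
```

```bash
python3 -m crank '[[[-0.66,-0.95,0,0,0,0.113],[-0.66,-0.95,0,0,0,0.113],[-0.66,-0.95,-0.3,0,0,0.113],[-0.66,-0.95,-0.5,0,0,0.113],[-0.66,-0.95,-0.5,0,0,0.113]]]' | grep tcp
python3 -m crank '[[[-0.66,-0.95,-0.5,0,0,0.113],[-0.66,-0.95,-0.5,0,0,0.113],[-0.66,-0.95,-0.5,0,0,0.113],[-0.66,-0.95,-0.7,0,0,0.113],[-0.66,-0.95,-0.7,0,0,0.113]]]' | grep tcp
python3 -m crank '[[[-0.66,-0.95,-0.7,0,0,0.115],[0,0,-0.7,0,0,0],[0,0,-0.7,0,0,0],[0,0,-0.7,0,0,0],[0,0,0,0,0,0]]]'
python3 - <<'E'
from h import *
s=cams.capture("scene");t=cams.capture("top")
f=lambda im,x,y,w,h,k:cv2.resize(im[y:y+h,x:x+w,::-1],None,fx=k,fy=k,interpolation=cv2.INTER_CUBIC)
cv2.imwrite("pics/p1.png",np.hstack([f(s["img"],150,210,100,100,4),f(t["img"],290,190,100,100,4)]))
E
```

```text
tcp_pos: [0.5112, -0.1402, 0.259]
tcp_pos: [0.4122, -0.2824, 0.172]
clock: 15.9
tcp_pos: [0.392, -0.3089, 0.0872]
tool_rot: [3.137, 0.002, -1.96]
contact_force: [-0.0, 0.4, 0.0]
finger_gap: 0.0858
finger_force: 0.0
```

View pics/p1.png

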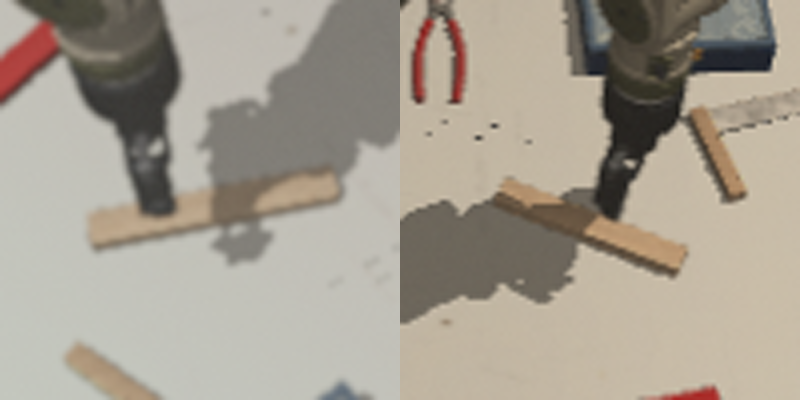

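The fingers straddle the strip about 30 mm from its middle, with the tips over it at crop pixel (155,210), and they are aligned. I descend and grip.

```bash
python3 -m crank '[[[0,0,-0.8,0,0,0],[0,0,-0.8,0,0,0],[0,0,-0.6,0,0,0],[0,0,-0.4,0,0,0],[0,0,-0.13,0,0,0]]]' | grep -E "tcp|cont"
python3 -m crank '[[[0,0,0,0,0,0],[0,0,0,0,0,0],[0,0,0,0,0,0],[0,0,0,0,0,0],[0,0,0,0,0,0]]]' 1 
python3 -m crank '[[[0,0,0,0,0,0],[0,0,0,0,0,0]]]' | grep -E "tcp|cont|gap|force"
```

```text
tcp_pos: [0.3937, -0.3106, 0.0075]
contact_force: [-0.1, 0.6, -0.5]
clock: 17.25
tcp_pos: [0.3941, -0.3111, 0.0084]
tool_rot: [-3.14, -0.001, -1.96]
contact_force: [-0.2, 0.3, 6.5]
finger_gap: 0.0281
finger_force: 59.7
tcp_pos: [0.3941, -0.3111, 0.0084]
contact_force: [-0.8, 1.0, 6.0]
finger_gap: 0.028
finger_force: 59.7
```

```bash
python3 -m crank '[[[0,0,0.2,0,0,0],[0,0,0.7,0,0,0],[0,0,0.9,0,0,0],[0,0,0.8,0,0,0],[0,0,0,0,0,0]]]' | grep -E "tcp|gap"
python3 -m crank '[[[0.05,0.9,0,0,0,-0.1],[0.05,0.9,0,0,0,-0.1],[0.05,0.9,0,0,0,-0.1],[0.05,0.9,0,0,0,-0.1],[0.05,0.9,0,0,0,-0.1]]]' | grep tcp
python3 -m crank '[[[0.05,0.9,0,0,0,-0.1],[0.05,0.9,0,0,0,-0.1],[0.05,0.9,0,0,0,-0.1],[0.05,0.9,0,0,0,-0.1],[0.05,0.9,0,0,0,-0.1]]]' | grep tcp
python3 -m crank '[[[0.1,0.9,0,0,0,-0.12],[0.1,0.9,0,0,0,-0.12],[0,0,0,0,0,0],[0,0,0,0,0,0]]]'
cat > look.py <<'E'
import sys
from h import *
s=cams.capture("scene");t=cams.capture("top");np.save("cap.npy",[s,t],allow_pickle=True)
f=lambda im,x,y,w,h,k:cv2.resize(im[y:y+h,x:x+w,::-1],None,fx=k,fy=k,interpolation=cv2.INTER_CUBIC)
cv2.imwrite("pics/%s.png"%sys.argv[1],np.hstack([f(s["img"],230,170,132,120,3),f(t["img"],200,150,132,120,3)]))
E
python3 look.py q1
```

```text
tcp_pos: [0.3947, -0.3117, 0.0874]
finger_gap: 0.0283
tcp_pos: [0.4003, -0.1742, 0.0844]
tcp_pos: [0.4078, -0.0394, 0.0845]
clock: 19.88
tcp_pos: [0.4141, 0.0133, 0.0849]
tool_rot: [-3.141, -0.001, 3.027]
contact_force: [0.2, 0.5, -0.9]
finger_gap: 0.028
finger_force: 59.2
```

View pics/q1.png

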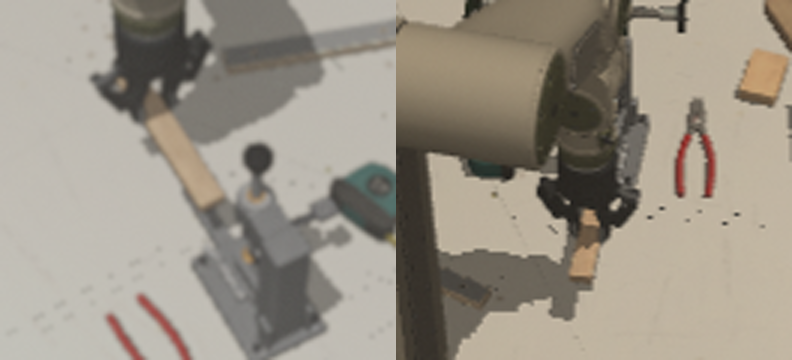

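The strip is gripped and its leading end points at the stand, with the tip at scene crop (212,203). The knob stays raised. I shift the strip onto the rail axis (y +13 mm) and lower to just above the rail.

```bash
python3 -m crank '[[[0,0.2,-0.3,0,0,-0.007],[0,0.23,-0.5,0,0,0],[0,0,-0.6,0,0,0],[0,0,-0.45,0,0,0],[0,0,0,0,0,0]]]'
python3 - <<'E'
from h import *
s=cams.capture("scene");p=bot.observe()["tcp_pos"];im=s["img"]
f=lambda im,x,y,w,h,k:cv2.resize(im[y:y+h,x:x+w,::-1],None,fx=k,fy=k,interpolation=cv2.INTER_CUBIC)
cv2.imwrite("pics/q2.png",f(im,255,190,80,75,8))
u=np.array([np.cos(-.1216),np.sin(-.1216)]);n=np.array([-u[1],u[0]]);a=np.array([.612,.002])
d=.128
for nm,xy,z in [("tipL",p[:2]+d*u+.015*n,p[2]+.0085),("tipR",p[:2]+d*u-.015*n,p[2]+.0085)]+[("rail%d%+d"%(x*1e3,y*1e3),a+x*u+y*n,.016) for x in(-.14,-.055) for y in(-.01,.01)]+[("mouth%+d"%(y*1e3),a-.056*u+y*n,.026) for y in(-.019,.019)]+[("foot%+d"%(y*1e3),a-.055*u+y*n,.016) for y in(-.045,.045)]:
    q=proj(s,[*xy,z])[0];print(nm,np.round((q-[255,190]+.5)*8-.5,0))
E
```

```text
clock: 20.6
tcp_pos: [0.4134, 0.0264, 0.0289]
tool_rot: [3.141, -0.003, 3.017]
contact_force: [-1.0, 0.2, -0.3]
finger_gap: 0.0277
finger_force: 59.2
tipL [416. 404.]
tipR [350. 435.]
rail-140-10 [281. 329.]
rail-140+10 [324. 310.]
rail-55-10 [380. 488.]
rail-55+10 [423. 468.]
mouth-19 [359. 483.]
mouth+19 [442. 445.]
foot-45 [303. 524.]
foot+45 [499. 433.]
```

View pics/q2.png

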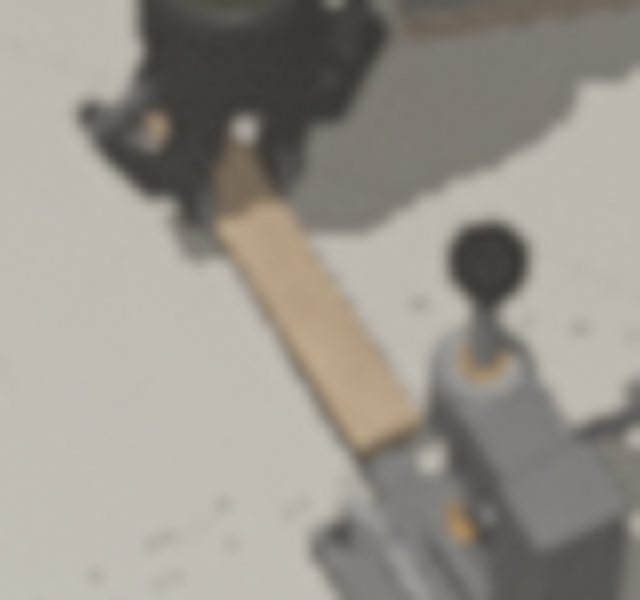

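The strip tip at (395,432) lies in line with the guides beyond it. Tip and foot corner both sit about (10,15) px off my prediction, so they agree with each other. I lower to contact, then start the slide.

```bash
(python3 -m crank '[[[0,0,-0.06,0,0,0.004],[0,0,0,0,0,0]]]'; python3 -m crank '[[[0,0,-0.05,0,0,0],[0,0,0,0,0,0]]]'; python3 -m crank '[[[0.2,-0.024,0,0,0,0],[0.2,-0.024,0,0,0,0],[0,0,0,0,0,0]]]') | grep -E "tcp|cont|rot"
```

```text
tcp_pos: [0.415, 0.0263, 0.0286]
tool_rot: [3.142, 0.001, 3.022]
contact_force: [-0.6, 0.9, -1.5]
tcp_pos: [0.4146, 0.0263, 0.0268]
tool_rot: [3.142, 0.0, 3.022]
contact_force: [-0.4, 0.3, -1.2]
tcp_pos: [0.4276, 0.0248, 0.0268]
tool_rot: [3.142, 0.001, 3.022]
contact_force: [-0.2, 0.0, -0.6]
```

```bash
(python3 -m crank '[[[0,0,-0.04,0,0,0],[0,0,0,0,0,0]]]'; python3 -m crank '[[[0,0,-0.03,0,0,0],[0,0,0,0,0,0]]]'; python3 -m crank '[[[0.2,-0.024,0,0,0,0],[0.2,-0.024,0,0,0,0],[0,0,0,0,0,0]]]') | grep -E "tcp|cont"
```

```text
tcp_pos: [0.4262, 0.025, 0.0253]
contact_force: [-0.4, -0.0, -0.1]
tcp_pos: [0.4265, 0.0249, 0.0246]
contact_force: [0.5, 0.2, 0.2]
tcp_pos: [0.4394, 0.0232, 0.0247]
contact_force: [1.0, -0.5, -0.6]
```

```bash
(python3 -m crank '[[[0.2,-0.024,0,0,0,0],[0.2,-0.024,0,0,0,0],[0,0,0,0,0,0]]]'; python3 -m crank '[[[0.2,-0.024,0,0,0,0],[0.2,-0.024,0,0,0,0],[0,0,0,0,0,0]]]'; python3 -m crank '[[[0.2,-0.024,0,0,0,0],[0.2,-0.024,0,0,0,0],[0,0,0,0,0,0]]]') | grep -E "tcp|cont"
```

```text
tcp_pos: [0.4519, 0.0216, 0.0248]
contact_force: [-0.3, -2.4, -0.1]
tcp_pos: [0.4639, 0.0203, 0.0248]
contact_force: [0.3, -2.8, -1.5]
tcp_pos: [0.4758, 0.019, 0.0248]
contact_force: [0.8, -2.0, -0.4]
```

```bash
(python3 -m crank '[[[0.2,-0.035,0,0,0,0],[0.2,-0.035,0,0,0,0],[0,0,0,0,0,0]]]'; python3 -m crank '[[[0.1,-0.012,0,0,0,0],[0.1,-0.012,0,0,0,0],[0,0,0,0,0,0]]]'; python3 -m crank '[[[0.05,-0.006,0,0,0,0],[0,0,0,0,0,0]]]') | grep -E "tcp|cont"
```

```text
tcp_pos: [0.488, 0.0171, 0.0249]
contact_force: [0.8, -1.5, -1.2]
tcp_pos: [0.4931, 0.0164, 0.0247]
contact_force: [0.7, -1.0, -1.1]
tcp_pos: [0.4943, 0.0162, 0.0247]
contact_force: [-0.1, -0.4, -0.4]
```

```bash
(python3 -m crank '[[[0.05,-0.006,0,0,0,0],[0,0,0,0,0,0]]]'; python3 -m crank '[[[0.05,-0.006,0,0,0,0],[0,0,0,0,0,0]]]'; python3 -m crank '[[[0.05,-0.006,0,0,0,0],[0,0,0,0,0,0]]]') | grep -E "tcp|cont"
```

```text
tcp_pos: [0.4958, 0.016, 0.0247]
contact_force: [-0.3, -0.7, -0.9]
tcp_pos: [0.4973, 0.0158, 0.0247]
contact_force: [-0.4, 0.0, -0.1]
tcp_pos: [0.4984, 0.0157, 0.0245]
contact_force: [-1.1, 0.2, -0.4]
```

```bash
(python3 -m crank '[[[0.05,-0.006,0,0,0,0],[0,0,0,0,0,0]]]'; python3 -m crank '[[[0.04,-0.005,0,0,0,0],[0,0,0,0,0,0]]]') | grep -E "tcp|cont"
```

```text
tcp_pos: [0.4984, 0.0157, 0.0244]
contact_force: [-5.6, 0.1, 3.5]
tcp_pos: [0.4984, 0.0157, 0.0244]
contact_force: [-8.0, 0.8, 7.6]
```

The strip is bearing on the stop: the tip stopped at the predicted travel with 8 N. I relieve it a little, release and lift.

```bash
python3 -m crank '[[[-0.03,0.004,0,0,0,0],[0,0,0,0,0,0],[0,0,0,0,0,0]]]' | grep -E "tcp|cont"
python3 -m crank '[[[0,0,0,0,0,0],[0,0,0,0,0,0],[0,0,0,0,0,0],[0,0,0,0,0,0],[0,0,0,0,0,0]]]' 0 | grep -E "tcp|cont|gap"
python3 -m crank '[[[0,0,0.3,0,0,0],[0,0,0.8,0,0,0],[0,0,0.9,0,0,0],[0,0,0.9,0,0,0],[0,0,0,0,0,0]]]'
python3 - <<'E'
from h import *
s=cams.capture("scene")
f=lambda im,x,y,w,h,k:cv2.resize(im[y:y+h,x:x+w,::-1],None,fx=k,fy=k,interpolation=cv2.INTER_CUBIC)
cv2.imwrite("pics/r.png",f(s["img"],265,195,100,75,8))
u=np.array([np.cos(-.1216),np.sin(-.1216)]);n=np.array([-u[1],u[0]]);a=np.array([.612,.002])
for x,y,z in((-.182,.015,.033),(-.182,-.015,.033),(-.14,0,.016),(0,0,.256),(.01,.084,.099)): print(x,y,z,np.round((proj(s,[*(a+x*u+y*n),z])[0]-[265,195]+.5)*8))
E
```

```text
tcp_pos: [0.4984, 0.0157, 0.0244]
contact_force: [-6.5, 0.8, 4.6]
tcp_pos: [0.5005, 0.0154, 0.0246]
contact_force: [0.4, 0.3, 0.1]
finger_gap: 0.0855
clock: 27.4
tcp_pos: [0.5024, 0.0152, 0.1143]
tool_rot: [3.142, 0.005, 3.022]
contact_force: [-0.4, -0.7, -0.3]
finger_gap: 0.0853
finger_force: 0.0
-0.182 0.015 0.033 [208. 169.]
-0.182 -0.015 0.033 [144. 197.]
-0.14 0 0.016 [223. 280.]
0 0 0.256 [408. 220.]
0.01 0.084 0.099 [599. 373.]
```

View pics/r.png

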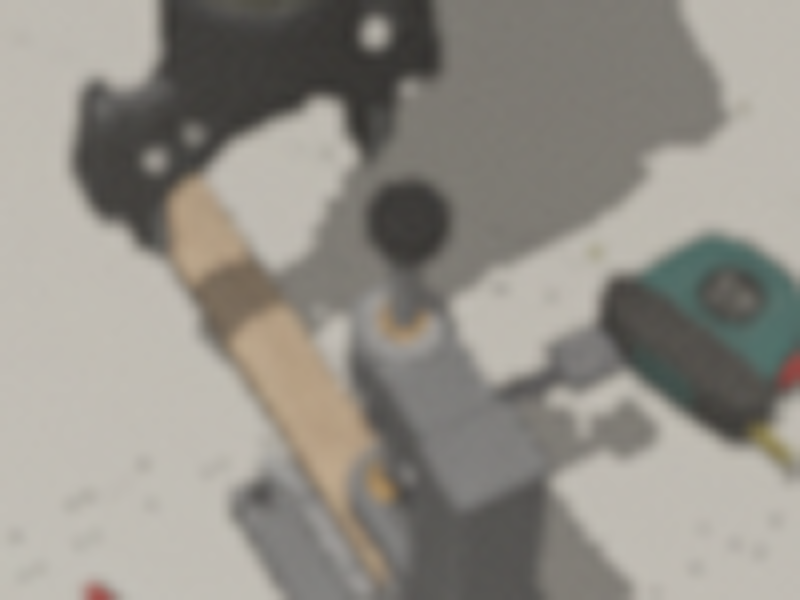

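The strip lies between the guides, the knob is up at (408,218) as predicted, and the pad is near (585,355). Now I go to the pad with the fingers shut.

```bash
python3 -m crank '[[[0,0.6,0.95,0,0,0],[0,0.9,0.95,0,0,0],[0,0.94,0.95,0,0,0],[0,0,0,0,0,0]]]' 1 | grep -E "tcp|cont"
python3 -m crank '[[[0.8,0,0,0,0,0],[0.8,0,0,0,0,0],[0.8,0,0,0,0,0],[0.8,0,0,0,0,0],[0.8,0,0,0,0,0]]]' | grep -E "tcp|cont"
python3 -m crank '[[[0,0,-0.8,0,0,0],[0,0,-0.8,0,0,0],[0,0,-0.8,0,0,0],[0,0,-0.4,0,0,0],[0,0,0,0,0,0]]]'
```

```text
tcp_pos: [0.5012, 0.09, 0.1982]
contact_force: [0.7, -1.1, -0.4]
tcp_pos: [0.6202, 0.0876, 0.1946]
contact_force: [-0.5, -0.2, -0.1]
clock: 29.2
tcp_pos: [0.6191, 0.0881, 0.1112]
tool_rot: [-3.141, -0.004, 3.021]
contact_force: [0.1, -0.9, -0.0]
finger_gap: 0.0003
finger_force: 0.0
```

```bash
(python3 -m crank '[[[0.1,0,-0.2,0,0,0],[0,0,-0.1,0,0,0],[0,0,0,0,0,0]]]'; python3 -m crank '[[[0,0,-0.1,0,0,0],[0,0,0,0,0,0]]]'; python3 -m crank '[[[0,0,-0.1,0,0,0],[0,0,0,0,0,0]]]') | grep -E "tcp|cont"
```

```text
tcp_pos: [0.6235, 0.0886, 0.1043]
contact_force: [-0.9, 0.8, 0.9]
tcp_pos: [0.6233, 0.0887, 0.101]
contact_force: [-0.5, -0.3, 0.8]
tcp_pos: [0.6237, 0.0886, 0.0984]
contact_force: [-0.1, 0.4, 2.0]
```

```bash
(python3 -m crank '[[[0,0,-0.1,0,0,0],[0,0,0,0,0,0]]]'; python3 -m crank '[[[0,0,-0.1,0,0,0],[0,0,0,0,0,0]]]'; python3 -m crank '[[[0,0,-0.1,0,0,0],[0,0,0,0,0,0]]]'; python3 -m crank '[[[0,0,-0.07,0,0,0],[0,0,0,0,0,0]]]') | grep -E "tcp|cont"
python3 - <<'E'
from h import *
s=cams.capture("scene");im=s["img"][195:270,265:365].astype(int);m=im.max(2)<75
n,l,st,ce=cv2.connectedComponentsWithStats(m.astype(np.uint8));print([(st[i],ce[i]*8) for i in range(1,n) if st[i][4]>15])
u=[.612,.002];print([(z,np.round((proj(s,[*u,z])[0]-[265,195]))) for z in(.256,.223)])
E
```

```text
tcp_pos: [0.6237, 0.0887, 0.0954]
contact_force: [-0.2, -0.2, 4.2]
tcp_pos: [0.6229, 0.0885, 0.0914]
contact_force: [0.1, -0.3, -0.1]
tcp_pos: [0.623, 0.0885, 0.0884]
contact_force: [0.4, 0.1, 0.5]
tcp_pos: [0.6233, 0.0885, 0.0868]
contact_force: [-0.3, -0.3, 0.8]
[(array([84,  0, 14,  9, 72], dtype=int32), array([717.77777778,  26.77777778])), (array([ 61,  16,  38,  39, 806], dtype=int32), array([646.83870968, 280.52605459])), (array([47, 30,  7,  9, 52], dtype=int32), array([400.46153846, 272.46153846]))]
[(0.256, array([51., 27.])), (0.223, array([50., 33.]))]
```

The striker has fired: the knob is now at crop (50,34), which matches a height of 0.223. I retract straight up and check.

```bash
python3 -m crank '[[[0,0,0.2,0,0,0],[0,0,0.6,0,0,0],[0,0,0.9,0,0,0],[0,0,0.9,0,0,0],[0,0,0.9,0,0,0]]]' | grep -E "tcp|cont"
python3 -m crank '[[[-0.3,0.8,0.5,0,0,0],[-0.3,0.8,0.5,0,0,0],[-0.3,0.8,0.3,0,0,0],[0,0,0,0,0,0],[0,0,0,0,0,0]]]'
python3 - <<'E'
from h import *
s=cams.capture("scene");im=s["img"].astype(int)
m=np.zeros(im.shape[:2],np.uint8);m[215:275,280:320]=((im[...,0]-im[...,2])>40)[215:275,280:320]
ys,xs=np.where(m);W=np.array([onz(s,(x,y),.033)[:2] for x,y in zip(xs,ys)])
u=np.array([np.cos(-.1216),np.sin(-.1216)]);n=np.array([-u[1],u[0]]);L=(W-[.612,.002])@np.c_[u,n]*1e3
k=(L[:,0]<-40)&(abs(L[:,1])<40);L=L[k];print(k.sum(),L.min(0),L.mean(0),np.degrees(np.polyfit(L[:,0],L[:,1],1)[0]))
d=s["img"][215:250,300:332].max(2)<75;ys,xs=np.where(d);print("knob px",xs.mean()+300,ys.mean()+215,proj(s,[.612,.002,.223]))
E
```

```text
tcp_pos: [0.6234, 0.0887, 0.1933]
contact_force: [0.4, -0.5, -1.0]
clock: 32.38
tcp_pos: [0.5965, 0.1603, 0.2309]
tool_rot: [-3.141, 0.0, 3.022]
contact_force: [0.5, -0.0, 0.2]
finger_gap: -0.0001
finger_force: 0.0
284 [-175.37272613  -16.64407364] [-105.71676758   -3.13541469] 1.2896964737627843
knob px 315.1489361702128 229.08510638297872 [[315.13588841 228.24606005]]
```

```bash
python3 - <<'E'
from h import *
for c,bx in((cams.capture("scene"),(280,320,210,275)),(cams.capture("top"),(250,285,200,250))):
    im=cv2.resize(c["img"],None,fx=4,fy=4,interpolation=cv2.INTER_CUBIC).astype(int)
    ys,xs=np.where((im[...,0]-im[...,2])>38);k=(xs>bx[0]*4)&(xs<bx[1]*4)&(ys>bx[2]*4)&(ys<bx[3]*4)
    W=np.array([onz(c,((x+.5)/4-.5,(y+.5)/4-.5),.033)[:2] for x,y in zip(xs[k],ys[k])])
    u=np.array([np.cos(-.1216),np.sin(-.1216)]);n=np.array([-u[1],u[0]]);L=(W-[.612,.002])@np.c_[u,n]*1e3
    L=L[abs(L[:,1])<30]
    B=[(x,*np.percentile(q[:,1],[2,98])) for x in range(-165,-70,10) for q in[L[abs(L[:,0]-x)<5]] if len(q)>20]
    B=np.array(B);print(L[:,0].min(),np.round(B,1).tolist());print([np.degrees(np.polyfit(B[:,0],B[:,j],1)[0]) for j in(1,2)])
E
```

```text
-176.68511272917286 [[-165.0, -16.6, 8.4], [-155.0, -16.5, 8.5], [-145.0, -16.6, 9.0], [-135.0, -16.4, 9.1], [-125.0, -16.1, 9.3], [-115.0, -16.0, 9.8], [-105.0, -16.0, 9.6], [-95.0, -15.8, 10.2], [-85.0, -15.7, 10.5], [-75.0, -15.3, 10.1]]
[np.float64(0.8149263656700112), np.float64(1.3028857459980012)]
-185.7796900731758 [[-165.0, -17.6, 12.6], [-155.0, -16.9, 13.0], [-145.0, -16.8, 13.5], [-135.0, -17.3, 13.2], [-125.0, -16.1, 13.8], [-115.0, -16.8, 13.3], [-105.0, -16.0, 14.3], [-95.0, -15.8, 13.5], [-85.0, -15.2, 14.5], [-75.0, -15.5, 13.8]]
[np.float64(1.3586147930644108), np.float64(0.8298852795667737)]
```

The strip is turned by no more than about 1° and its centre is within about 1 mm of the guide line. The trailing end is at the home position, the striker is down on the strip and the robot is clear. I hand it in.

```bash
python3 -c "
from plant import bot
print(bot.job_done())"
```

```text
the job is handed in; nothing more can be done
None
```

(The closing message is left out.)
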